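# Close the oil bottles, unclip them from the rail and pack the carrier

### The arm

A 6-joint arm with a two-finger parallel gripper is mounted at the origin on a cart in front of the work surface, level with it; the furniture and walls round the work are solid. World frame = base frame: x ahead of the robot, y to its left, z up, the work surface at z = 0. Lengths are in m, angles in rad, forces in N, time in s.
With the tool pointing down it reaches from about 0.3 to 0.875 m from the base axis. Payload 6.4 kg.
Tool frame: the origin (TCP) lies at the very end of the fingers, on their centre line; the grasp point (between the pads) lies 19 mm behind it; z points along the fingers, y is the line along which they close (so a half turn about z gives the same grasp; the last joint's range is limited). The gripper opens to 85 mm and grips with 20 to 120 N. Pads are 22 mm wide; open, the fingers measure 114 mm over their backs; the gripper's body (76 mm by 85 mm) begins 54 mm behind the grasp point. The pads swing forward as they close: fully open they stand 13 mm farther back than shut.
Start: joints at [-1.477, 0.181, 1.607, -0, 1.354, -0.206], TCP at [0.17, -0.549, 0.231] pointing down, gripper open.
Joint ranges: [-2.99, 2.99], [-0.89, 2.07], [0.3, 2.58], [-1.14, 4.28], [0, 2.63], [-3.12, 3.12]. Speed limits (rad/s): [2.57, 2.57, 3.01, 3.14, 3.14, 3.14].

### API

Orientations are given as a unit quaternion [w, x, y, z].
In Python, from bench import ctrl, camera, calibration, order, outline_of gives the robot as it stands.
- The arm moves only by the tool move_arm, never from a script. Its argument "series" is a list that holds one entry, the list of rows, each a list of 5 numbers: the opening, from 0 (shut) to 1 (fully open), then the shift along the tool's x, y, z in mm, then the turn about the tool's z in rad. A call has exactly 10 rows; each row is the pose to reach, as a shift and turn from the pose commanded when the call began, along the tool's axes at that moment; what a row does not reach only later rows make up. A row lasts 1/12 s, in which the tool goes at most 41.7 mm and 7.16 degrees, less where a joint would pass 70% of its speed; a pose out of reach is approached as far as the arm can. A call with a gripper value outside its range is refused whole. The fingers move at their own pace and stop on an object; the grip force is fixed at half the most. Time passes only in rows, so rows that repeat a pose let the fingers close, or fill a call up. It gives the time, the measured TCP pose, the force, the opening and the grip force at its end, in the units of the state.
- ctrl.get_obs(): the state, without advancing time (a new reading comes with each control period).
- camera(name): name is "side" or "top" or "wrist"; returns (picture, depth): 384x512x3 uint8, blue, green, red; 384x512 float32, m along the optical axis (not along the pixel's ray), 0 where there is no reading.
- calibration(name): a dict with "intrinsics" (3x3 intrinsics, pixels), "rvec" (rotation vector, rad) and "tvec" (3), from world to camera coordinates, as OpenCV has them. Camera axes: x right, y down, z forward; pixel columns grow to the right and rows downward; lengths in m; the calibration is good to about 2 mm. A picture is of the moment at which its call begins: read the wrist's pose just before it. calibration takes no time and is no camera call; for the wrist camera it gives the pose at the moment of the call.
- order.hand_in(): hands the job in; it is judged then, once.
Trained networks look in the newest picture that a camera, given by its name, has taken for a name from the list of things; names that differ only in an ending like _2 or _b are one class to them, and where a whole thing is asked for, a point or a joint stands for the part that bears it (a point fixed in the world has none). Each returns a list of dicts, best first, with "conf" (0 to 1); they miss things now and then, are a little off and sometimes report something else, mostly with a low value. They report only what shows in the picture. A call takes as long as a camera call.
- outline_of(target, camera): "region" (384x512 bool, what is visible of it) and "bbox" ([centre column, centre row, width, height] in pixels, round what is visible of it).
The state is a dict: "time_s": time; "q": joint angles; "dq": joint speeds; "joint_efforts": joint torques, N m; "eef_pos": TCP position; "eef_rot": TCP orientation; "wrist_force": force on the tool from outside, world axes, zero at the start; "torque": the same for the moment, N m; "opening": opening from 0.0 (shut) to 1.0 (fully open); "grasp_force": force on a finger pad.
Only numpy, scipy, OpenCV 4.12 (cv2) and the standard library are available. Lean on these libraries where they do the work, as an engineer would, in place of code of your own. Each camera call takes 0.05 s, during which the arm holds its last target. There are 200 camera calls.

### The job

Pack the oil bottles for the service van. Clear the tape measure out of the bottle carrier onto the bench; screw the cap of every bottle fully tight while it still hangs on the clip rail, then lift the bottle off against its spring catch and stand it upright on the carrier's floor. When all the bottles are packed, swing the carrier's carry handle up to its upright stop.

Things in the scene. Friction and masses are not known exactly. Their poses are not given: they have to be found in the camera images.
- rail: Fixed clip rail, 350 mm along y, x -64 to +44 mm, bar top 78 mm, side stops 86 mm high. Origin on the bench under the bar's front face; bottles stand in front (-x), roller catches behind. Stations at y = -123, -41, +41, +123 mm; 2 to 4 hold a bottle, origin at x -29, z 6 mm, axes as the rail. Pulled straight up, a catch yields at 8 to 12 N above the weight; bottle free at +30 mm.
- bottle1: White oil bottle, 0.2 to 0.33 kg (None if absent): square body 52 x 52 x 84 mm, round neck 31 mm, black screw cap 40 mm across, 26 mm high. Origin: centre of its underside, z up. Hook at the back (+x), 36 mm wide, 49 to 79 mm up, reaching to x = 45 mm. The rail keeps it from turning. It can be lifted by body or cap.
- bottle1_cap (a joint): Turn of its cap, rad: 0 fully tight (hard stop); starts at 1.5 to 2.5; the thread ends at 2.6 and the cap stays captive. Clockwise from above tightens and lowers the value; the cap sinks 1.9 mm per rad. Friction 0.08 N m; it stays where it is left.
- bottle1_captop (a point): Centre of the top face of its cap, on the bottle's axis; 123 mm above the bottle's origin when tight, up to 128 mm when loose. Its axes turn with the cap.
- bottle2: White oil bottle, 0.2 to 0.33 kg (None if absent): square body 52 x 52 x 84 mm, round neck 31 mm, black screw cap 40 mm across, 26 mm high. Origin: centre of its underside, z up. Hook at the back (+x), 36 mm wide, 49 to 79 mm up, reaching to x = 45 mm. The rail keeps it from turning. It can be lifted by body or cap.
- bottle2_cap (a joint): Turn of its cap, rad: 0 fully tight (hard stop); starts at 1.5 to 2.5; the thread ends at 2.6 and the cap stays captive. Clockwise from above tightens and lowers the value; the cap sinks 1.9 mm per rad. Friction 0.08 N m; it stays where it is left.
- bottle2_captop (a point): Centre of the top face of its cap, on the bottle's axis; 123 mm above the bottle's origin when tight, up to 128 mm when loose. Its axes turn with the cap.
- bottle3: White oil bottle, 0.2 to 0.33 kg (None if absent): square body 52 x 52 x 84 mm, round neck 31 mm, black screw cap 40 mm across, 26 mm high. Origin: centre of its underside, z up. Hook at the back (+x), 36 mm wide, 49 to 79 mm up, reaching to x = 45 mm. The rail keeps it from turning. It can be lifted by body or cap.
- bottle3_cap (a joint): Turn of its cap, rad: 0 fully tight (hard stop); starts at 1.5 to 2.5; the thread ends at 2.6 and the cap stays captive. Clockwise from above tightens and lowers the value; the cap sinks 1.9 mm per rad. Friction 0.08 N m; it stays where it is left.
- bottle3_captop (a point): Centre of the top face of its cap, on the bottle's axis; 123 mm above the bottle's origin when tight, up to 128 mm when loose. Its axes turn with the cap.
- bottle4: White oil bottle, 0.2 to 0.33 kg (None if absent): square body 52 x 52 x 84 mm, round neck 31 mm, black screw cap 40 mm across, 26 mm high. Origin: centre of its underside, z up. Hook at the back (+x), 36 mm wide, 49 to 79 mm up, reaching to x = 45 mm. The rail keeps it from turning. It can be lifted by body or cap.
- bottle4_cap (a joint): Turn of its cap, rad: 0 fully tight (hard stop); starts at 1.5 to 2.5; the thread ends at 2.6 and the cap stays captive. Clockwise from above tightens and lowers the value; the cap sinks 1.9 mm per rad. Friction 0.08 N m; it stays where it is left.
- bottle4_captop (a point): Centre of the top face of its cap, on the bottle's axis; 123 mm above the bottle's origin when tight, up to 128 mm when loose. Its axes turn with the cap.
- carrier: Grey sheet-steel bottle carrier, does not shift: open tray 120 mm (x) by 300 mm (y), sheet 3 mm, floor 4 mm above the bench, walls 49 mm high, each end with a tab 36 mm wide at x = 0 up to 116 mm for the handle's pivot. Origin on the bench under its centre, z up. Four bottles fit in a row along y, hooks over either long wall.
- handle (a joint): Swing of the carry handle, rad: 0 folded out over the carrier's -x side (starts at 0 to 0.12), 1.55 upright over the middle, hard stop at 1.60. Friction 0.2 N m; it stays where it is left.
- handle_grip (a point): Middle of the handle's grip, a round black sleeve 18 mm thick, 110 mm long along the carrier's y axis, 135 mm from the hinge line. Folded (0) it is 135 mm out on the carrier's -x side, 88 mm above the bench; upright 220 mm above the bench.
- handle_hinge (a point): Middle of the handle's hinge line, along the carrier's y axis, 85 mm above the bench, over the carrier's centre.
- tape_measure: Yellow tape measure, case 34 mm (x) by 68 mm (y from -28 to +40 mm) by 62 mm high, 0.23 kg, standing in the carrier at first; origin at the centre of its underside, z up. Grasp across x. The bench between the rail and the carrier (about 0.465 m ahead, 0.05 m left) is free for it.
- motor_front (a point): Nearest point of the belt sander's fixed motor, an obstacle 243 mm high that reaches from here 200 mm away from the robot, 50 mm to the left and 230 mm to the right. Pass it on the robot's side, 0.35 m from the base axis, between rail and carrier.

How it is judged:
On the way, in this order (a step that is already met when the one before it is completed fails the run):
1. the tape measure is out of the carrier, and every bottle stands upright in it with its cap tight (x of bottle1 in the frame of carrier between -0.045 and 0.045 m and y of bottle1 in the frame of carrier between -0.14 and 0.14 m and z of each of bottle1, bottle2, bottle3, bottle4 in the frame of carrier below 0.012 m and angle between each of bottle1, bottle2, bottle3, bottle4's own z axis and vertical below 0.12 rad and value of joint each of bottle1_cap, bottle2_cap, bottle3_cap, bottle4_cap below 0.15 rad and x of bottle2 in the frame of carrier between -0.045 and 0.045 m and y of bottle2 in the frame of carrier between -0.14 and 0.14 m and x of bottle3 in the frame of carrier between -0.045 and 0.045 m and y of bottle3 in the frame of carrier between -0.14 and 0.14 m and x of bottle4 in the frame of carrier between -0.045 and 0.045 m and y of bottle4 in the frame of carrier between -0.14 and 0.14 m and (x of tape_measure in the frame of carrier below -0.08 m or x of tape_measure in the frame of carrier above 0.08 m or y of tape_measure in the frame of carrier below -0.17 m or y of tape_measure in the frame of carrier above 0.17 m) and height (world z) of tape_measure between -0.01 and 0.065 m), for 0.2 s.
2. the carry handle is up at its upright stop (value of joint handle above 1.45 rad), for 0.2 s.
At the end, for the whole second after the job is handed in: Every bottle stands on the carrier's floor, upright within 7 degrees and at rest, its origin inside the carrier's walls, its cap within 0.15 rad of fully tight; the tape measure rests on the bench clear of the carrier; the carry handle stands at more than 1.45 rad (upright is 1.55, its stop 1.60) (all of step 1 and linear speed of each of bottle1, bottle2, bottle3, bottle4, tape_measure below 0.03 m/s and value of joint handle above 1.45 rad); the robot touches nothing.
It fails at once if bottle1 is lifted off the rail while its cap is still more than 0.35 rad from tight (value of joint bottle1_cap above 0.35 rad and z of bottle1 in the frame of rail above 0.03 m).
It fails at once if bottle2 is lifted off the rail while its cap is still more than 0.35 rad from tight (value of joint bottle2_cap above 0.35 rad and z of bottle2 in the frame of rail above 0.03 m).
It fails at once if bottle3 is lifted off the rail while its cap is still more than 0.35 rad from tight (value of joint bottle3_cap above 0.35 rad and z of bottle3 in the frame of rail above 0.03 m).
It fails at once if bottle4 is lifted off the rail while its cap is still more than 0.35 rad from tight (value of joint bottle4_cap above 0.35 rad and z of bottle4 in the frame of rail above 0.03 m).
Of bottle1, bottle2, bottle3, bottle4 only 2 to 4 are there at a start; the rules pass over those that are not, and their reading is None.
At some moment in a run one of tape_measure may be knocked a few centimetres aside while the robot is not near it.
Once in a run the grip may slacken for a moment while it holds something.
It also fails if it takes over 210 s, if anything falls off the work surface, if the arm or the gripper's body presses on something with over 40 N, if the wrist force passes 120 N, or if a joint passes its speed limit or range.

## Working session

There is one attempt and no reset: what is moved stays moved. The work goes in short steps, Python scripts to look and compute and a tool call to move; the robot and the scene stay as the last step left them, time stands still between calls to the robot, and variables do not carry over. Pictures are saved under pics/ and viewed, at most 14 in all, crops included, and the job is handed in when it is done.

Besides the shell and the picture viewer there is one more tool, called as name(argument=value, ...), one argument or row to a line, values as JSON. move_arm: Moves the arm, as the interface text tells. Its arguments: {"type":"object","properties":{"series":{"type":"array","items":{"type":"array","items":{"type":"array","items":{"type":"number"}}}}},"required":["series"]}

```bash
ls; mkdir -p pics
cat > h.py <<'E'
import numpy as np, cv2
from bench import ctrl, camera, calibration, order, outline_of
def cal(n):
    c=calibration(n); R=cv2.Rodrigues(np.array(c["rvec"],float))[0]
    return np.array(c["intrinsics"],float),R,np.array(c["tvec"],float).ravel()
def cloud(n,d,c):
    K,R,t=c; v,u=np.mgrid[0:384,0:512]
    P=np.stack([(u-K[0,2])/K[0,0]*d,(v-K[1,2])/K[1,1]*d,d],-1)
    W=(P-t)@R; W[d==0]=np.nan; return W
E
python3 - <<'E'
from h import *
for n in("top","side"):
    c=cal(n);im,d=camera(n);cv2.imwrite(f"pics/{n}0.png",im);np.savez(f"{n}0.npz",W=cloud(n,d,c),im=im)
    print(n,-c[1].T@c[2])
    W=cloud(n,d,c)
    for t in("rail","bottle1","carrier","handle_grip","tape_measure"):
        for o in outline_of(t,n)[:5]:
            w=W[o["region"]];w=w[~np.isnan(w[:,0])]
            print(t,round(o["conf"],2),np.round(o["bbox"]),np.round(np.percentile(w,[5,50,95],axis=0),3).tolist() if len(w) else 0)
print(ctrl.get_obs())
E
```

```text
pics
top [0.33130847 0.03339677 1.51961833]
rail 0.76 [314. 212. 100.  55.] [[0.365, -0.306, 0.0], [0.426, -0.156, 0.006], [0.5, -0.047, 0.077]]
rail 0.66 [160. 192.  48.  98.] [[0.337, 0.283, -0.003], [0.514, 0.375, 0.104], [0.651, 0.402, 0.112]]
rail 0.21 [356. 205.  12.  16.] [[0.432, -0.333, 0.096], [0.446, -0.317, 0.131], [0.465, -0.307, 0.137]]
bottle1 0.73 [173. 193.  77.  96.] [[0.344, 0.191, -0.002], [0.499, 0.262, 0.005], [0.633, 0.378, 0.107]]
bottle1 0.61 [353. 204.  22.  16.] [[0.426, -0.332, 0.035], [0.45, -0.31, 0.09], [0.484, -0.298, 0.135]]
bottle1 0.53 [332. 211.  20.  25.] [[0.406, -0.263, 0.045], [0.43, -0.237, 0.093], [0.463, -0.221, 0.136]]
carrier 0.76 [173. 195.  73.  96.] [[0.344, 0.192, -0.002], [0.5, 0.258, 0.005], [0.633, 0.374, 0.106]]
handle_grip 0.73 [156. 192.  37.  95.] [[0.337, 0.299, -0.003], [0.508, 0.376, 0.105], [0.649, 0.396, 0.113]]
handle_grip 0.61 [187. 205.  11.  23.] [[0.434, 0.229, 0.01], [0.463, 0.243, 0.062], [0.497, 0.263, 0.069]]
tape_measure 0.57 [186. 203.  14.  25.] [[0.433, 0.228, 0.003], [0.464, 0.243, 0.06], [0.498, 0.265, 0.069]
[... 972 characters left out ...]
.27, 0.067]]
{'time_s': 0.6, 'q': array([-1.47730398e+00,  1.80775789e-01,  1.60699297e+00,  1.42517001e-05,
        1.35380448e+00, -2.06292670e-01]), 'dq': array([-0.00070277, -0.0004566 , -0.00095603, -0.00050899,  0.00073674,
        0.00250738]), 'joint_efforts': array([-6.91790119e-04, -4.44599533e+01, -3.51519620e+01, -2.74073309e-04,
        9.52365262e-04, -1.44360820e-05]), 'eef_pos': array([ 0.16983291, -0.54936658,  0.23130549]), 'eef_rot': array([1.00836678e-05, 9.88787365e-01, 1.49330328e-01, 6.40051842e-06]), 'wrist_force': array([-0.46103155, -0.04113119, -0.01084554]), 'torque': array([-0.00814812,  0.02945969,  0.01225558]), 'grasp_force': 0.0, 'opening': 1.000381583074766}
```

Run:
```python
import cv2,numpy as np
a=cv2.imread("pics/top0.png");s=cv2.imread("pics/side0.png")
A=cv2.resize(a[120:300,120:400],None,fx=2.8,fy=2.8)
cv2.imwrite("pics/a.png",A)
B=cv2.resize(s[90:350,140:340],None,fx=2.3,fy=2.3);cv2.imwrite("pics/b.png",B)
```

```text
(no output)
```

View pics/a.png

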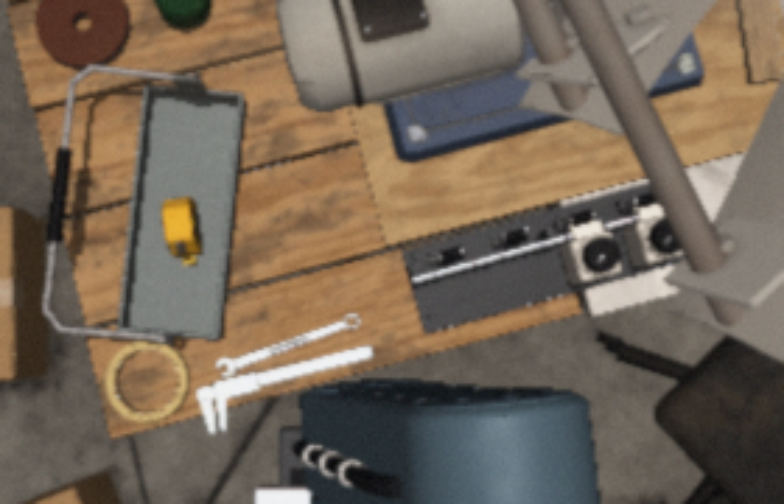

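View pics/b.png

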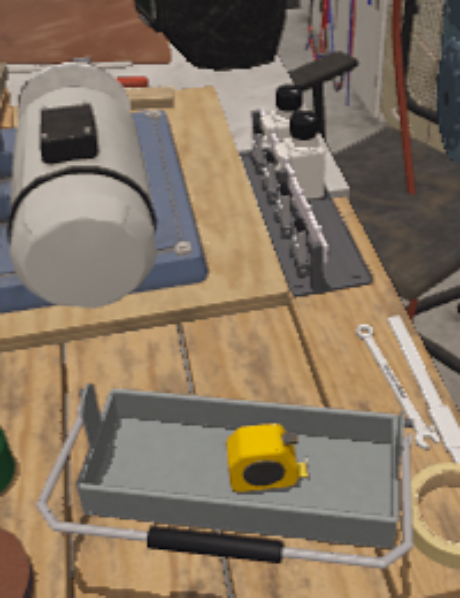

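The top view shows the carrier at left (yellow tape at crop 183,228). The rail at right has two empty catches (crop 445,255 and 513,238) and bottles at the two right-hand stations (caps at crop 600,252 and 663,235). The handle folds out to the left, and the motor is at the top middle.

```bash
cat >> h.py <<'E'
def down():
    o=ctrl.get_obs(); w,x,y,z=o["eef_rot"]; return np.array(o["eef_pos"]),2*np.arctan2(y,x),o
def plan(*ts):
    """ts: (x,y,z,phi) -> tool shifts mm and turn from the present pose"""
    p,f,o=down()
    for t in ts:
        d=np.array(t[:3])-p; s=[d[0]*np.cos(f)+d[1]*np.sin(f), d[0]*np.sin(f)-d[1]*np.cos(f), -d[2]]
        a=(f-t[3]+np.pi)%(2*np.pi)-np.pi; q6=np.arctan2(t[1],t[0])+np.pi/2-t[3]
        print(np.round(t,3),"->",np.round(np.array(s)*1000,1),round(a,3),"q6",round(q6,2),"rows",round(max(np.linalg.norm(d)/.0417,abs(a)/.125),1))
    print("at",np.round(p,4),"phi",round(f,3),"t",o["time_s"],"q6",round(o["q"][5],2),"F",np.round(o["wrist_force"],1),"T",np.round(o["torque"],2),"op",round(o["opening"],3),"g",round(o["grasp_force"],1))
E
python3 - <<'E'
from h import *
for n in("top","side"):
    z=np.load(n+"0.npz");W=z["W"];im=z["im"].astype(int);X,Y,Z=W[...,0],W[...,1],W[...,2]
    m=(Z>.062)&(Z<.095)&(X>.40)&(X<.52)&(Y<-.0)&(Y>-.38)&(im.min(-1)>140)
    # bar
    pts=W[m]; pts=pts[pts[:,1]>-.2]; 
    if len(pts)>5:
        v=cv2.fitLine(pts[:,:2].astype(np.float32),cv2.DIST_HUBER,0,.01,.01).ravel();print(n,"bar",v,np.arctan2(v[0],-v[1]),len(pts),pts.min(0),pts.max(0))
    m=(Z>.118)&(Z<.145)&(X>.38)&(X<.52)&(Y<-.19)&(Y>-.36)&(im.max(-1)<70)
    k,l,st,ce=cv2.connectedComponentsWithStats(m.astype(np.uint8))
    for i in range(1,k):
        if st[i,4]>8:print("cap",np.round(np.nanmedian(W[l==i],0),3),(W[l==i].min(0)+W[l==i].max(0))/2,st[i,4])
    m=(X>.3)&(X<.68)&(Y>.15)&(Y<.34)&(Z>.035)&(Z<.06)&(abs(im[...,0]-im[...,2])<40)
    p=W[m]; r=cv2.minAreaRect(p[:,:2].astype(np.float32)*1000);print("carrier",r,len(p))
    m=(X>.4)&(X<.53)&(Y>.2)&(Y<.3)&(Z>.05)&(Z<.075)&(im[...,2]-im[...,0]>80)
    print("tape",cv2.minAreaRect(W[m][:,:2].astype(np.float32)*1000),np.median(W[m],0))
    m=(Z>.085)&(Z<.125)&(Y>.3)&(Y<.43)&(X>.3)&(X<.7)&(im.max(-1)<60)
    if m.sum():print("grip",cv2.minAreaRect(W[m][:,:2].astype(np.float32)*1000),np.nanmedian(W[m],0))
    m=(Z>.1)&(Z<.26)&(Y<.17)&(Y>-.35)&(X>.4)&(X<.9)
    p=W[m];p=p[p[:,1]>-.15]
    print("motor xmin",p[p[:,0].argsort()[:200:40]].round(3).tolist(),"ymax",p[:,1].max())
    m=(Z<.012)&(X>.3)&(Y>-.25)&(Y<.02)&(im.max(-1)<75)&(X<.55)
E
```

```text
top bar [ 0.2709313  -0.9625987   0.42299432 -0.10798358] 0.2743604 85 [ 0.4001235  -0.19754447  0.0633886 ] [ 0.4499565  -0.03358248  0.09054998]
cap [ 0.449 -0.318  0.132] [ 0.45041391 -0.32180632  0.12952421] 78
cap [ 0.43  -0.246  0.132] [ 0.42799033 -0.24686519  0.12954158] 113
carrier ((486.9102783203125, 247.7128143310547), (123.80363464355469, 302.52569580078125), 85.14299011230469) 428
tape ((470.8356018066406, 249.37567138671875), (57.51947021484375, 33.357208251953125), 9.546290397644043) [0.47036624 0.24969292 0.06390468]
grip ((496.62548828125, 380.8435363769531), (17.267518997192383, 106.46299743652344), 84.36255645751953) [0.49444101 0.38053068 0.10983787]
motor xmin [[0.587, 0.074, 0.182], [0.593, 0.058, 0.184], [0.597, 0.049, 0.184], [0.6, 0.036, 0.201], [0.602, 0.042, 0.19]] ymax 0.1240475431879332
side bar [ 0.26944736 -0.96301514  0.4257601  -0.11763257] 0.27281913 81 [ 0.40075836 -0.19908051  0.06988766] [ 0.44923634 -0.02820263  0.08759732]
cap [ 0.451 -0.314  0.132] [ 0.45006126 -0.32072666  0.12752872] 90
cap [ 0.428 -0.235  0.132] [ 0.42762352 -0.2428594   0.12744562] 110
carrier ((485.48876953125, 249.60362243652344), (124.42378234863281, 302.9105529785156), 84.78413391113281) 1602
tape ((469.029541015625, 251.40036010742188), (59.43153762817383, 36.52305221557617), 9.359821319580078) [0.46989319 0.25602358 0.06478847]
grip ((497.1728515625, 385.2008361816406), (14.491905212402344, 107.33860778808594), 85.2987060546875) [0.49812998 0.38668498 0.10988375]
motor xmin [[0.585, 0.075, 0.149], [0.589, 0.084, 0.17], [0.592, 0.067, 0.193], [0.594, 0.048, 0.182], [0.595, 0.094, 0.187]] ymax 0.13045414700585922
```

Run:
```python
from h import *
plan((.36,-.05,.26,.166),(.46,.25,.2,.166),(.47,.2505,.12,.166))
```

```text
[ 0.36  -0.05   0.26   0.166] -> [ 329.2 -420.9  -28.7] 0.134 q6 1.27 rows 12.8
[0.46  0.25  0.2   0.166] -> [ 513.3 -678.    31.3] 0.134 q6 1.9 rows 20.4
[0.47  0.25  0.12  0.166] -> [ 523.  -675.6  111.3] 0.134 q6 1.89 rows 20.7
at [ 0.1698 -0.5494  0.2313] phi 0.3 t 0.6 q6 -0.21 F [-0.5 -0.  -0. ] T [-0.01  0.03  0.01] op 1.0 g 0.0
```

move_arm(
  series=[
    [[1,330,-421,-29,0.134],[1,330,-421,-29,0.134],[1,330,-421,-29,0.134],[1,330,-421,-29,0.134],[1,330,-421,-29,0.134],[1,330,-421,-29,0.134],[1,330,-421,-29,0.134],[1,330,-421,-29,0.134],[1,330,-421,-29,0.134],[1,330,-421,-29,0.134]],
  ],
)

```text
time_s: 1.43
eef_pos: [0.3185, -0.159, 0.2543]
eef_rot: [0.001, 0.997, 0.082, 0.001]
wrist_force: [0.6, -0.3, 1.2]
opening: 1.004
grasp_force: 0.0
```

Run:
```python
from h import *
plan((.36,-.05,.26,.166),(.36,.05,.26,.166),(.46,.25,.2,.166))
```

```text
[ 0.36  -0.05   0.26   0.166] -> [  58.8 -100.7   -5.7] -0.001 q6 1.27 rows 2.8
[0.36  0.05  0.26  0.166] -> [  75.2 -199.3   -5.7] -0.001 q6 1.54 rows 5.1
[0.46  0.25  0.2   0.166] -> [ 206.7 -380.2   54.3] -0.001 q6 1.9 rows 10.5
at [ 0.3185 -0.159   0.2543] phi 0.165 t 1.4333 q6 0.61 F [ 0.6 -0.3  1.2] T [-0.05 -0.04 -0.01] op 1.004 g 0.0
```

move_arm(
  series=[
    [[1,75,-199,-6,0],[1,75,-199,-6,0],[1,75,-199,-6,0],[1,75,-199,-6,0],[1,75,-199,-6,0],[1,207,-380,54,0],[1,207,-380,54,0],[1,207,-380,54,0],[1,207,-380,54,0],[1,207,-380,54,0]],
  ],
)

```text
time_s: 2.27
eef_pos: [0.4484, 0.2267, 0.2065]
eef_rot: [-0.0, 0.997, 0.083, 0.0]
wrist_force: [1.3, -1.5, 0.2]
opening: 0.998
grasp_force: 0.0
```

Run:
```python
from h import *
c=cal("wrist");im,d=camera("wrist");W=cloud("wrist",d,c);X,Y,Z=W[...,0],W[...,1],W[...,2];im2=im.astype(int)
m=(X>.4)&(X<.55)&(Y>.18)&(Y<.32)&(Z>.055)&(Z<.08)&(im2[...,2]-im2[...,0]>80)
print(m.sum(),np.nanmedian(Z[m]))
print("tape",cv2.minAreaRect(W[m][:,:2].astype(np.float32)*1000))
cv2.imwrite("pics/w1.png",im)
plan((.47,.2505,.2,.166),(.47,.2505,.028,.166))
```

```text
1847 0.06462191751594705
tape ((469.8017578125, 250.4818878173828), (53.70536804199219, 34.37788772583008), 9.606789588928223)
[0.47  0.25  0.2   0.166] -> [ 23.5 -15.7   2.8] 0.002 q6 1.89 rows 0.7
[0.47  0.25  0.028 0.166] -> [ 23.5 -15.7 174.8] 0.002 q6 1.89 rows 4.2
at [0.4494 0.2311 0.2028] phi 0.168 t 2.3167 q6 1.64 F [-0.8  1.7 -0.4] T [ 0.02  0.01 -0.01] op 0.995 g 0.0
```

View pics/w1.png

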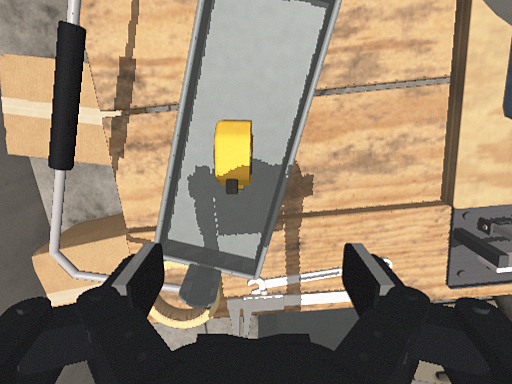

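move_arm(
  series=[
    [[0.65,20,-13,3,0],[0.65,20,-13,3,0],[0.65,20,-13,3,0],[0.65,20,-13,3,0],[0.65,20,-13,80,0],[0.65,20,-13,100,0],[0.65,20,-13,100,0],[0.65,20,-13,100,0],[0.65,20,-13,100,0],[0.65,20,-13,100,0]],
  ],
)

```text
time_s: 3.15
eef_pos: [0.467, 0.2402, 0.1091]
eef_rot: [-0.0, 0.997, 0.082, 0.002]
wrist_force: [-0.0, -0.6, -0.3]
opening: 0.651
grasp_force: 0.0
```

Run:
```python
from h import *
plan((.47,.2505,.028,.166))
```

```text
[0.47  0.25  0.028 0.166] -> [ 4.7 -9.6 81.1] -0.001 q6 1.89 rows 2.0
at [0.467  0.2402 0.1091] phi 0.165 t 3.15 q6 1.65 F [-0.  -0.6 -0.3] T [ 0.01 -0.05  0.  ] op 0.651 g 0.0
```

move_arm(
  series=[
    [[0.65,5,-9.5,0,0],[0.65,5,-9.5,20,0],[0.65,5,-9.5,50,0],[0.65,5,-9.5,81,0],[0.65,5,-9.5,81,0],[0,5,-9.5,81,0],[0,5,-9.5,81,0],[0,5,-9.5,81,0],[0,5,-9.5,81,0],[0,5,-9.5,81,0]],
  ],
)

```text
time_s: 3.98
eef_pos: [0.4706, 0.2512, 0.028]
eef_rot: [-0.0, 0.997, 0.083, 0.002]
wrist_force: [-0.5, 0.5, 6.7]
opening: 0.393
grasp_force: 60.3
```

Run:
```python
from h import *
plan((.47,.2505,.16,.166),(.43,.12,.16,.166),(.465,.05,.13,.166),(.465,.05,.026,.166))
```

```text
[0.47  0.25  0.16  0.166] -> [  -0.7    0.6 -132. ] -0.0 q6 1.89 rows 3.2
[0.43  0.12  0.16  0.166] -> [ -61.7  122.7 -132. ] -0.0 q6 1.68 rows 4.6
[0.465 0.05  0.13  0.166] -> [ -38.7  197.5 -102. ] -0.0 q6 1.51 rows 5.4
[0.465 0.05  0.026 0.166] -> [-38.7 197.5   2. ] -0.0 q6 1.51 rows 4.8
at [0.4706 0.2512 0.028 ] phi 0.166 t 3.9833 q6 1.67 F [-0.5  0.5  6.7] T [ 0.02  0.04 -0.01] op 0.393 g 60.3
```

move_arm(
  series=[
    [[0,0,0,-132,0],[0,0,0,-132,0],[0,0,0,-132,0],[0,-5,30,-132,0],[0,-39,110,-132,0],[0,-39,198,-132,0],[0,-39,198,-132,0],[0,-39,198,-60,0],[0,-39,198,-40,0],[0,-39,198,-40,0]],
  ],
)

```text
time_s: 4.82
eef_pos: [0.4614, 0.0468, 0.0635]
eef_rot: [-0.0, 0.997, 0.081, -0.001]
wrist_force: [-0.5, 0.4, -2.0]
opening: 0.386
grasp_force: 60.5
```

Run:
```python
from h import *
plan((.465,.05,.026,.166))
```

```text
[0.465 0.05  0.026 0.166] -> [ 4.1 -2.6 37.5] -0.003 q6 1.51 rows 0.9
at [0.4614 0.0468 0.0635] phi 0.163 t 4.8167 q6 1.25 F [-0.5  0.4 -2. ] T [0.04 0.1  0.01] op 0.386 g 60.5
```

move_arm(
  series=[
    [[0,0,0,20,0],[0,0,0,36,0],[0,0,0,39,0],[0,0,0,39,0],[0.6,0,0,39,0],[0.6,0,0,39,0],[0.6,0,0,39,0],[0.6,0,0,0,0],[0.6,0,0,-41,0],[0.6,0,0,-80,0]],
  ],
)

```text
time_s: 5.65
eef_pos: [0.4628, 0.049, 0.1479]
eef_rot: [-0.0, 0.997, 0.083, -0.0]
wrist_force: [1.6, -0.8, 0.1]
opening: 0.6
grasp_force: 0.0
```

Run:
```python
from h import *
plan((.46,.045,.22,.166),(.40,-.05,.24,.166),(.429,-.245,.22,.166),(.429,-.245,.22,1.5))
```

```text
[0.46  0.045 0.22  0.166] -> [ -3.4   3.5 -72.1] 0.0 q6 1.5 rows 1.7
[ 0.4   -0.05   0.24   0.166] -> [-78.3  87.3 -92.1] 0.0 q6 1.28 rows 3.6
[ 0.429 -0.245  0.22   0.166] -> [-82.  284.4 -72.1] 0.0 q6 0.89 rows 7.3
[ 0.429 -0.245  0.22   1.5  ] -> [-82.  284.4 -72.1] -1.334 q6 -0.45 rows 10.7
at [0.4628 0.049  0.1479] phi 0.166 t 5.65 q6 1.25 F [ 1.6 -0.8  0.1] T [-0.02 -0.1   0.04] op 0.6 g 0.0
```

move_arm(
  series=[
    [[0.6,-3,3,-72,-0.12],[0.6,-3,3,-72,-0.25],[0.6,-78,87,-92,-0.37],[0.6,-78,87,-92,-0.5],[0.6,-82,284,-72,-0.62],[0.6,-82,284,-72,-0.75],[0.6,-82,284,-72,-0.87],[0.6,-82,284,-72,-1.0],[0.6,-82,284,-72,-1.12],[0.6,-82,284,-72,-1.24]],
  ],
)

```text
time_s: 6.48
eef_pos: [0.4292, -0.2377, 0.2197]
eef_rot: [0.001, 0.797, 0.604, 0.0]
wrist_force: [0.7, 0.4, 0.0]
opening: 0.603
grasp_force: 0.0
```

Run:
```python
from h import *
c=cal("wrist");im,d=camera("wrist");W=cloud("wrist",d,c);X,Y,Z=W[...,0],W[...,1],W[...,2];im2=im.astype(int)
np.savez("w2.npz",W=W,im=im)
plan((.429,-.245,.22,1.816))
m=(Z>.118)&(Z<.145)&(X>.37)&(X<.52)&(Y<-.18)&(Y>-.38)&(im2.max(-1)<80)
k,l,st,ce=cv2.connectedComponentsWithStats(m.astype(np.uint8))
for i in range(1,k):
    if st[i,4]>60:
        e=cv2.minEnclosingCircle(W[l==i][:,:2].astype(np.float32)*1000);print(st[i],e,np.median(W[l==i],0))
cv2.imwrite("pics/w2.png",im)
```

```text
[ 0.429 -0.245  0.22   1.816] -> [-0.5  0.1 -0.4] -0.51 q6 -0.76 rows 4.1
at [ 0.429  -0.2445  0.2196] phi 1.306 t 6.5333 q6 -0.49 F [-2.3 -6.2  1.1] T [-0.21  0.06  0.  ] op 0.604 g 0.0
[ 231  179   51   52 1935] ((429.3998107910156, -246.3022918701172), 20.817039489746094) [ 0.4307457  -0.24420453  0.13255642]
[281 255  31  49 903] ((450.91552734375, -324.1062927246094), 20.209802627563477) [ 0.4443407  -0.31892427  0.13215372]
```

View pics/w2.png

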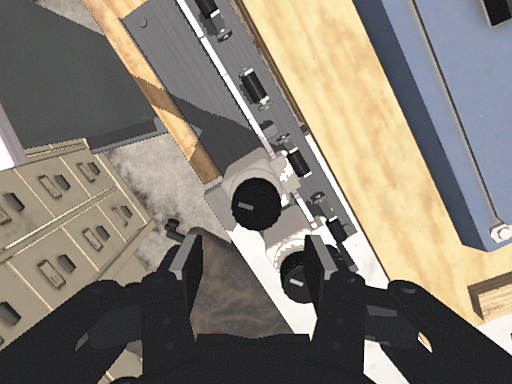

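The wrist view shows cap A at (256,205) and cap B at (300,277) behind the right finger, each with a white mark on top.

move_arm(
  series=[
    [[0.68,0,1.5,0,-0.12],[0.68,0,1.5,0,-0.25],[0.68,0,1.5,0,-0.37],[0.68,0,1.5,0,-0.5],[0.68,0,1.5,30,-0.62],[0.68,0,1.5,60,-0.7],[0.68,0,1.5,80,-0.7],[0.68,0,1.5,80,-0.7],[0.68,0,1.5,80,-0.7],[0.68,0,1.5,80,-0.7]],
  ],
)

```text
time_s: 7.37
eef_pos: [0.4315, -0.2369, 0.1403]
eef_rot: [0.001, 0.545, 0.839, -0.0]
wrist_force: [-0.2, -0.3, 0.3]
opening: 0.679
grasp_force: 0.0
```

Run:
```python
from h import *
plan((.4294,-.246,.104,2.0))
```

```text
[ 0.429 -0.246  0.104  2.   ] -> [-7.5 -5.6 36.3] -0.01 q6 -0.95 rows 0.9
at [ 0.4315 -0.2369  0.1403] phi 1.99 t 7.3667 q6 -1.16 F [-0.2 -0.3  0.3] T [ 0.04  0.01 -0.03] op 0.679 g 0.0
```

move_arm(
  series=[
    [[0.68,-7.5,-5.6,0,0],[0.68,-7.5,-5.6,10,0],[0.68,-7.5,-5.6,36,0],[0.68,-7.5,-5.6,36,0],[0.68,-7.5,-5.6,36,0],[0,-7.5,-5.6,36,0],[0,-7.5,-5.6,36,0],[0,-7.5,-5.6,36,0],[0,-7.5,-5.6,36,0],[0,-7.5,-5.6,36,0]],
  ],
)

```text
time_s: 8.2
eef_pos: [0.4291, -0.246, 0.1035]
eef_rot: [0.001, 0.544, 0.839, -0.0]
wrist_force: [0.0, 1.0, 6.1]
opening: 0.452
grasp_force: 60.2
```

Run:
```python
from h import *
plan((.4294,-.246,.104,2.0))
```

```text
[ 0.429 -0.246  0.104  2.   ] -> [-0.1  0.3 -0.5] -0.01 q6 -0.95 rows 0.1
at [ 0.4291 -0.246   0.1035] phi 1.99 t 8.2 q6 -1.18 F [0.  1.  6.1] T [0.13 0.13 0.  ] op 0.452 g 60.2
```

move_arm(
  series=[
    [[0,0,0,0.2,0.12],[0,0,0,0.5,0.24],[0,0,0,0.7,0.36],[0,0,0,0.9,0.48],[0,0,0,1.1,0.6],[0,0,0,1.4,0.72],[0,0,0,1.6,0.84],[0,0,0,1.8,0.96],[0,0,0,2,1.08],[0,0,0,2.3,1.2]],
  ],
)

```text
time_s: 9.03
eef_pos: [0.43, -0.2464, 0.1014]
eef_rot: [0.002, 0.924, 0.382, 0.001]
wrist_force: [3.0, -0.5, 4.7]
opening: 0.451
grasp_force: 59.8
```

Run:
```python
from h import *
plan((.4294,-.246,.1,.75))
```

```text
[ 0.429 -0.246  0.1    0.75 ] -> [-0.2 -0.7  1.4] 0.035 q6 0.3 rows 0.3
at [ 0.43   -0.2464  0.1014] phi 0.785 t 9.0333 q6 0.03 F [ 3.  -0.5  4.7] T [ 0.05 -0.49  0.08] op 0.451 g 59.8
```

move_arm(
  series=[
    [[0,0,0,0.2,0.11],[0,0,0,0.5,0.22],[0,0,0,0.7,0.33],[0,0,0,0.9,0.44],[0,0,0,1.1,0.55],[0,0,0,1.3,0.66],[0,0,0,1.4,0.77],[0,0,0,1.4,0.88],[0,0,0,1.4,0.96],[0,0,0,1.4,1.04]],
  ],
)

```text
time_s: 9.87
eef_pos: [0.4303, -0.2469, 0.0998]
eef_rot: [0.001, 0.992, -0.127, 0.002]
wrist_force: [4.7, -2.5, -1.2]
opening: 0.449
grasp_force: 60.3
```

Run:
```python
from h import *
plan((.4294,-.246,.1,.75))
```

```text
[ 0.429 -0.246  0.1    0.75 ] -> [-1.1 -0.6 -0.2] -1.004 q6 0.3 rows 8.0
at [ 0.4303 -0.2469  0.0998] phi -0.254 t 9.8667 q6 1.06 F [ 4.7 -2.5 -1.2] T [-0.49 -0.81  0.07] op 0.449 g 60.3
```

move_arm(
  series=[
    [[0,0,0,0,0.05],[0,0,0,0,0.1],[0,0,0,0,0.15],[0,0,0,0,0.2],[0,0,0,0,0.25],[0,0,0,0,0.3],[0,0,0,0,0.34],[0,0,0,0,0.38],[0,0,0,0,0.42],[0,0,0,0,0.45]],
  ],
)

```text
time_s: 10.7
eef_pos: [0.4289, -0.2438, 0.0992]
eef_rot: [-0.001, 0.939, -0.343, -0.0]
wrist_force: [1.5, 8.5, 7.5]
opening: 0.45
grasp_force: 61.7
```

Run:
```python
from h import *
plan((.4294,-.246,.1,.75))
```

```text
[ 0.429 -0.246  0.1    0.75 ] -> [ 1.8  1.3 -0.8] -1.449 q6 0.3 rows 11.6
at [ 0.4289 -0.2438  0.0992] phi -0.699 t 10.7 q6 1.51 F [1.5 8.5 7.5] T [ 1.34 -0.14  0.92] op 0.45 g 61.7
```

Tight: torque rose to 0.92 N m against the stop. Next I lift.

move_arm(
  series=[
    [[0,0,0,-4,0],[0,0,0,-8,0],[0,0,0,-14,0],[0,0,0,-22,0],[0,0,0,-32,0],[0,0,0,-44,0],[0,0,0,-58,0],[0,0,0,-75,0],[0,0,0,-92,0],[0,0,0,-105,0]],
  ],
)

```text
time_s: 11.53
eef_pos: [0.4284, -0.2453, 0.2046]
eef_rot: [0.0, 0.939, -0.343, 0.0]
wrist_force: [0.9, -0.6, -1.0]
opening: 0.448
grasp_force: 70.7
```

Run:
```python
from h import *
f=-.70
plan((.38,-.20,.21,f+.2),(.36,-.0,.21,f+.6),(.38,.14,.21,f+1.0),(.45,.24,.2,f+1.21),(.536,.241,.2,f+1.21))
```

```text
[ 0.38 -0.2   0.21 -0.5 ] -> [-66.2  -3.5  -5.4] -0.199 q6 1.59 rows 1.6
[ 0.36 -0.    0.21 -0.1 ] -> [-210.3 -143.7   -5.4] -0.599 q6 1.67 rows 6.1
[0.38 0.14 0.21 0.3 ] -> [-285.1 -263.7   -5.4] -0.999 q6 1.62 rows 9.3
[0.45 0.24 0.2  0.51] -> [-295.9 -385.3    4.6] -1.209 q6 1.55 rows 11.7
[0.536 0.241 0.2   0.51 ] -> [-230.8 -441.4    4.6] -1.209 q6 1.48 rows 11.9
at [ 0.4284 -0.2453  0.2046] phi -0.699 t 11.5333 q6 1.51 F [ 0.9 -0.6 -1. ] T [-0.01  0.01 -0.02] op 0.448 g 70.7
```

move_arm(
  series=[
    [[0,-33,-2,-5,-0.1],[0,-66,-4,-5,-0.2],[0,-95,-33,-5,-0.28],[0,-124,-61,-5,-0.36],[0,-153,-90,-5,-0.44],[0,-182,-117,-5,-0.52],[0,-210,-144,-5,-0.6],[0,-234,-182,-5,-0.72],[0,-258,-220,-5,-0.84],[0,-285,-264,-5,-0.96]],
  ],
)

```text
time_s: 12.37
eef_pos: [0.3773, 0.1258, 0.2088]
eef_rot: [0.0, 0.991, 0.133, 0.0]
wrist_force: [1.4, -0.3, -2.6]
opening: 0.451
grasp_force: 70.5
```

Run:
```python
from h import *
f=.51
plan((.45,.24,.2,f),(.536,.241,.2,f),(.536,.241,.12,f))
im,d=camera("side");cv2.imwrite("pics/s3.png",cv2.resize(im[100:370,120:400],None,fx=2,fy=2))
```

```text
[0.45 0.24 0.2  0.51] -> [100.2 -91.1   8.8] -0.244 q6 1.55 rows 3.3
[0.536 0.241 0.2   0.51 ] -> [183.4 -69.4   8.8] -0.244 q6 1.48 rows 4.7
[0.536 0.241 0.12  0.51 ] -> [183.4 -69.4  88.8] -0.244 q6 1.48 rows 5.2
at [0.3773 0.1258 0.2088] phi 0.266 t 12.3667 q6 1.33 F [ 1.4 -0.3 -2.6] T [-0.1  -0.11  0.06] op 0.451 g 70.5
```

View pics/s3.png

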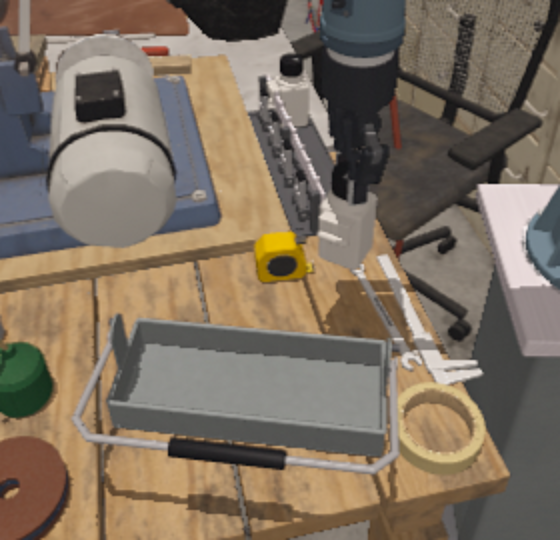

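move_arm(
  series=[
    [[0,33,-30,0,-0.08],[0,66,-60,0,-0.16],[0,100,-91,0,-0.24],[0,135,-82,0,-0.24],[0,183,-69,0,-0.24],[0,183,-69,0,-0.24],[0,183,-69,0,-0.24],[0,183,-69,0,-0.24],[0,183,-69,0,-0.24],[0,183,-69,0,-0.24]],
  ],
)

```text
time_s: 13.25
eef_pos: [0.5358, 0.2374, 0.2086]
eef_rot: [-0.0, 0.969, 0.248, -0.0]
wrist_force: [-0.3, 0.6, -2.0]
opening: 0.453
grasp_force: 70.4
```

Run:
```python
from h import *
c=cal("side");im,d=camera("side");W=cloud("side",d,c);cv2.imwrite("pics/s4.png",cv2.resize(im[130:370,140:340],None,fx=2.5,fy=2.5))
plan((.536,.241,.097,.51))
X,Y,Z=W[...,0],W[...,1],W[...,2]
m=(Z>.1)&(Z<.19)&(X>.44)&(X<.64)&(Y>.15)&(Y<.35)&(im.min(-1)>90)
p=W[m];print(len(p),np.percentile(p,[2,50,98],axis=0).round(3))
```

```text
[0.536 0.241 0.097 0.51 ] -> [  1.7  -3.1 111.9] -0.01 q6 1.48 rows 2.7
at [0.536  0.2374 0.2089] phi 0.5 t 13.3 q6 1.28 F [ 0.5 -0.2 -2.3] T [-0.04  0.05 -0.01] op 0.453 g 70.4
631 [[0.508 0.227 0.113]
 [0.529 0.266 0.158]
 [0.633 0.283 0.189]]
```

View pics/s4.png

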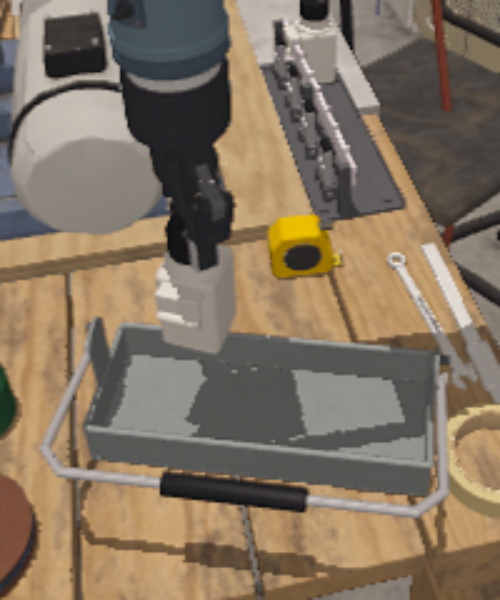

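```bash
cat >> h.py <<'E'
def marks(W,im,caps,zlo=.11,zhi=.145):
    g=im.min(-1)
    for c in caps:
        r=np.hypot(W[...,0]-c[0],W[...,1]-c[1]); m=(r<.019)&(W[...,2]>zlo)&(W[...,2]<zhi)
        b=m&(g>90); p=W[b][:,:2]
        if len(p)<3: print("no mark",m.sum());continue
        v=cv2.fitLine(p.astype(np.float32),cv2.DIST_L2,0,.01,.01).ravel(); d=p.mean(0)-np.array(c)
        print("mark n",len(p),"offset mm",(d*1000).round(1),"dir",np.arctan2(d[1],d[0]).round(2),"line",np.arctan2(v[1],v[0]).round(2),"ztop",np.median(W[m][:,2]).round(4))
def yaws(p):
    best=[]
    for a in np.deg2rad(np.arange(0,90,2)):
        s=0
        for b in(a,a+np.pi/2):
            h=np.histogram(p[:,0]*np.cos(b)+p[:,1]*np.sin(b),np.arange(-1,1,.002))[0];s+=(h.astype(float)**2).sum()
        best.append((s,np.rad2deg(a)))
    return sorted(best)[::-1][:3]
E
python3 - <<'E'
from h import *
z=np.load("w2.npz");marks(z["W"],z["im"],[(.4294,-.2463),(.4509,-.3241)])
c=cal("side");im,d=camera("side");W=cloud("side",d,c);X,Y,Z=W[...,0],W[...,1],W[...,2]
m=(Z>.11)&(Z<.18)&(np.hypot(X-.536,Y-.238)<.055)
p=W[m];print(len(p),yaws(p))
E
```

```text
mark n 50 offset mm [-7.4  4.5] dir 2.59 line -0.57 ztop 0.1328
mark n 62 offset mm [-6.1  3.7] dir 2.6 line -0.72 ztop 0.1323
500 [(np.float64(58188.0), np.float64(78.0)), (np.float64(57646.0), np.float64(74.0)), (np.float64(56442.0), np.float64(76.0))]
```

move_arm(
  series=[
    [[0,2,-3,30,0],[0,2,-3,60,0],[0,2,-3,80,0],[0,2,-3,95,0],[0,2,-3,105,0],[0,2,-3,109,0],[0,2,-3,111,0],[0,2,-3,112,0],[0,2,-3,112,0],[0,2,-3,112,0]],
  ],
)

```text
time_s: 14.18
eef_pos: [0.5381, 0.2413, 0.0979]
eef_rot: [0.0, 0.969, 0.248, 0.001]
wrist_force: [-0.4, 0.4, -0.4]
opening: 0.452
grasp_force: 70.6
```

Run:
```python
from h import *
plan((.536,.241,.097,.51))
```

```text
[0.536 0.241 0.097 0.51 ] -> [-1.9 -0.7  0.9] -0.01 q6 1.48 rows 0.1
at [0.5381 0.2413 0.0979] phi 0.5 t 14.1833 q6 1.29 F [-0.4  0.4 -0.4] T [-0.05  0.21 -0.02] op 0.452 g 70.6
```

Contact is starting, with the weight mostly carried. Next I ease down 1 mm, release and rise.

move_arm(
  series=[
    [[0,0,0,1,0],[0,0,0,1,0],[0.68,0,0,1,0],[0.68,0,0,1,0],[0.68,0,0,1,0],[0.68,0,0,-10,0],[0.68,0,0,-40,0],[0.68,0,0,-80,0],[0.68,0,0,-120,0],[0.68,0,0,-120,0]],
  ],
)

```text
time_s: 15.02
eef_pos: [0.5421, 0.2423, 0.227]
eef_rot: [0.0, 0.969, 0.248, 0.008]
wrist_force: [0.4, 0.3, 1.8]
opening: 0.68
grasp_force: 0.0
```

Run:
```python
from h import *
for n in("wrist","top"):
    c=cal(n);im,d=camera(n);W=cloud(n,d,c);X,Y,Z=W[...,0],W[...,1],W[...,2]
    m=(Z>.115)&(Z<.14)&(np.hypot(X-.537,Y-.241)<.04)&(im.max(-1)<80)
    print(n,m.sum())
    if m.sum()>20:
        e=cv2.minEnclosingCircle(W[m][:,:2].astype(np.float32)*1000);print(e)
        marks(W,im,[np.array(e[0])/1000])
        m=(Z>.07)&(Z<.1)&(np.hypot(X-.537,Y-.241)<.055)
        print(m.sum(),cv2.minAreaRect(W[m][:,:2].astype(np.float32)*1000),yaws(W[m]))
    cv2.imwrite(f"pics/{n}5.png",im)
plan((.44,.2,.22,.5),(.37,0,.22,1),(.41,-.2,.22,2.0),(.451,-.3245,.22,2.0))
```

```text
wrist 1745
((541.3585815429688, 242.84738159179688), 20.794517517089844)
mark n 41 offset mm [1.8 8.3] dir 1.35 line 1.35 ztop 0.1265
1629 ((543.04296875, 249.96792602539062), (65.39875030517578, 52.089481353759766), 75.84576416015625) [(np.float64(246738.0), np.float64(86.0)), (np.float64(246442.0), np.float64(84.0)), (np.float64(246360.0), np.float64(82.0))]
top 0
[0.44 0.2  0.22 0.5 ] -> [-106.7  -11.     0. ] 0.0 q6 1.5 rows 2.6
[0.37 0.   0.22 1.  ] -> [-264.   130.9    0. ] -0.5 q6 0.57 rows 7.1
[ 0.41 -0.2   0.22  2.  ] -> [-324.9  325.5    0. ] -1.5 q6 -0.88 rows 12.0
[ 0.451 -0.324  0.22   2.   ] -> [-348.7  454.4    0. ] -1.5 q6 -1.05 rows 13.7
at [0.5389 0.2415 0.22  ] phi 0.5 t 15.1167 q6 1.29 F [ 0.2  0.6 -0.1] T [-0.02  0.04  0.05] op 0.68 g 0.0
```

View pics/wrist5.png

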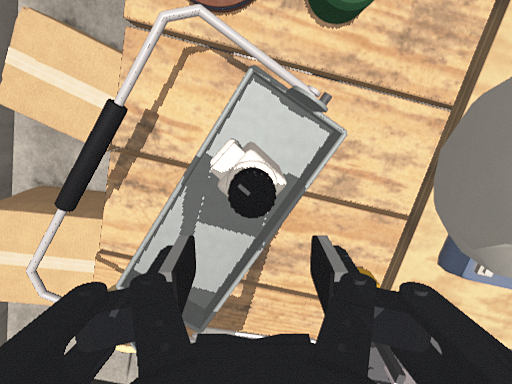

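Bottle A stands in the carrier with its mark aligned to its body, so the cap is tight. On to bottle B.

move_arm(
  series=[
    [[0.68,-40,-4,0,0],[0.68,-80,-8,0,-0.1],[0.68,-107,-11,0,-0.2],[0.68,-140,18,0,-0.32],[0.68,-172,47,0,-0.44],[0.68,-203,76,0,-0.56],[0.68,-234,104,0,-0.68],[0.68,-264,131,0,-0.8],[0.68,-279,165,0,-0.92],[0.68,-294,200,0,-1.04]],
  ],
)

```text
time_s: 15.95
eef_pos: [0.3751, -0.0301, 0.2155]
eef_rot: [-0.001, 0.76, 0.65, -0.001]
wrist_force: [0.9, -0.1, -0.3]
opening: 0.68
grasp_force: 0.0
```

Run:
```python
from h import *
plan((.41,-.2,.22,2.0),(.451,-.3243,.22,2.0))
```

```text
[ 0.41 -0.2   0.22  2.  ] -> [-162.4   61.    -4.5] -0.586 q6 -0.88 rows 4.7
[ 0.451 -0.324  0.22   2.   ] -> [-278.8  120.9   -4.5] -0.586 q6 -1.05 rows 7.3
at [ 0.3751 -0.0301  0.2155] phi 1.414 t 15.95 q6 -0.24 F [ 0.9 -0.1 -0.3] T [-0.03 -0.06 -0.04] op 0.68 g 0.0
```

move_arm(
  series=[
    [[0.68,-40,15,-5,-0.12],[0.68,-80,31,-5,-0.24],[0.68,-120,46,-5,-0.36],[0.68,-155,60,-5,-0.48],[0.68,-195,80,-5,-0.55],[0.68,-235,100,-5,-0.55],[0.68,-265,115,-5,-0.55],[0.68,-265,115,-5,-0.55],[0.68,-265,115,-5,-0.55],[0.68,-265,115,-5,-0.55]],
  ],
)

```text
time_s: 16.78
eef_pos: [0.4469, -0.309, 0.2198]
eef_rot: [-0.002, 0.558, 0.83, 0.001]
wrist_force: [0.3, 0.2, 0.3]
opening: 0.678
grasp_force: 0.0
```

Run:
```python
from h import *
c=cal("wrist");im,d=camera("wrist");W=cloud("wrist",d,c);X,Y,Z=W[...,0],W[...,1],W[...,2]
plan((.451,-.3243,.104,2.0))
m=(Z>.118)&(Z<.145)&(np.hypot(X-.451,Y+.324)<.04)&(im.max(-1)<80)
e=cv2.minEnclosingCircle(W[m][:,:2].astype(np.float32)*1000);print(m.sum(),e)
marks(W,im,[np.array(e[0])/1000])
```

```text
[ 0.451 -0.324  0.104  2.   ] -> [-16.4  -2.3 116.2] -0.041 q6 -1.05 rows 2.8
at [ 0.4469 -0.3082  0.2202] phi 1.959 t 16.8333 q6 -1.21 F [-0.1  0.1 -0.8] T [-0.02 -0.07  0.02] op 0.681 g 0.0
1893 ((451.2126159667969, -325.1709289550781), 20.670236587524414)
mark n 16 offset mm [-6.5  5. ] dir 2.49 line -0.74 ztop 0.1325
```

move_arm(
  series=[
    [[0.68,-17,-2,0,0],[0.68,-17,-2,0,0],[0.68,-17,-2,40,0],[0.68,-17,-2,80,0],[0.68,-17,-2,100,0],[0.68,-17,-2,116,0],[0.68,-17,-2,116,0],[0,-17,-2,116,0],[0,-17,-2,116,0],[0,-17,-2,116,0]],
  ],
)

```text
time_s: 17.67
eef_pos: [0.4526, -0.3257, 0.1072]
eef_rot: [0.0, 0.557, 0.83, -0.0]
wrist_force: [-2.2, 1.2, -0.5]
opening: 0.448
grasp_force: 60.6
```

Run:
```python
from h import *
plan((.4512,-.3252,.104,2.0))
```

```text
[ 0.451 -0.325  0.104  2.   ] -> [ 1.  -1.1  3.2] -0.04 q6 -1.05 rows 0.3
at [ 0.4526 -0.3257  0.1072] phi 1.96 t 17.6667 q6 -1.23 F [-2.2  1.2 -0.5] T [0.23 0.46 0.08] op 0.448 g 60.6
```

move_arm(
  series=[
    [[0,0,0,0.2,0.12],[0,0,0,0.5,0.24],[0,0,0,0.7,0.36],[0,0,0,0.9,0.48],[0,0,0,1.1,0.6],[0,0,0,1.4,0.72],[0,0,0,1.6,0.84],[0,0,0,1.8,0.96],[0,0,0,2,1.08],[0,0,0,2.3,1.2]],
  ],
)

```text
time_s: 18.5
eef_pos: [0.4527, -0.3261, 0.1048]
eef_rot: [0.001, 0.93, 0.368, 0.0]
wrist_force: [-2.0, 1.3, 0.3]
opening: 0.447
grasp_force: 60.6
```

move_arm(
  series=[
    [[0,0,0,0.2,0.11],[0,0,0,0.5,0.22],[0,0,0,0.7,0.33],[0,0,0,0.9,0.44],[0,0,0,1.1,0.55],[0,0,0,1.3,0.66],[0,0,0,1.5,0.77],[0,0,0,1.7,0.88],[0,0,0,1.9,0.96],[0,0,0,2,1.04]],
  ],
)

```text
time_s: 19.33
eef_pos: [0.4526, -0.3261, 0.1028]
eef_rot: [0.0, 0.99, -0.142, 0.0]
wrist_force: [-2.3, 3.5, 1.3]
opening: 0.451
grasp_force: 60.6
```

Run:
```python
from h import *
plan((.4512,-.3252,.104,2.0))
```

```text
[ 0.451 -0.325  0.104  2.   ] -> [-1.6 -0.5 -1.2] -2.285 q6 -1.05 rows 18.3
at [ 0.4526 -0.3261  0.1028] phi -0.285 t 19.3333 q6 1.02 F [-2.3  3.5  1.3] T [0.44 0.51 0.32] op 0.451 g 60.6
```

move_arm(
  series=[
    [[0,0,0,0,0.04],[0,0,0,0,0.08],[0,0,0,0,0.12],[0,0,0,0,0.16],[0,0,0,0,0.2],[0,0,0,0,0.24],[0,0,0,0,0.24],[0,0,0,0,0.24],[0,0,0,0,0.24],[0,0,0,0,0.24]],
  ],
)

```text
time_s: 20.17
eef_pos: [0.4531, -0.3246, 0.1027]
eef_rot: [-0.0, 0.967, -0.256, 0.0]
wrist_force: [-0.4, 6.0, 1.4]
opening: 0.442
grasp_force: 61.3
```

Run:
```python
from h import *
plan((.4512,-.3252,.104,2.0))
```

```text
[ 0.451 -0.325  0.104  2.   ] -> [-1.3  1.4 -1.3] -2.518 q6 -1.05 rows 20.1
at [ 0.4531 -0.3246  0.1027] phi -0.518 t 20.1667 q6 1.25 F [-0.4  6.   1.4] T [0.99 0.01 1.3 ] op 0.442 g 61.3
```

move_arm(
  series=[
    [[0,0,0,-4,0],[0,0,0,-8,0],[0,0,0,-14,0],[0,0,0,-22,0],[0,0,0,-32,0],[0,0,0,-44,0],[0,0,0,-58,0],[0,0,0,-75,0],[0,0,0,-92,0],[0,0,0,-105,0]],
  ],
)

```text
time_s: 21.0
eef_pos: [0.4532, -0.3271, 0.2103]
eef_rot: [0.001, 0.966, -0.258, 0.002]
wrist_force: [0.6, 0.5, -1.8]
opening: 0.443
grasp_force: 75.7
```

Run:
```python
from h import *
f=-.518
plan((.39,-.22,.21,f+.2),(.36,-.0,.21,f+.6),(.38,.14,.21,f+1.0),(.427,.253,.21,f+1.2))
```

```text
[ 0.39  -0.22   0.21  -0.318] -> [-108.2  -61.3    0.3] -0.204 q6 1.38 rows 3.0
[ 0.36  -0.     0.21   0.082] -> [-243.9 -237.1    0.3] -0.604 q6 1.49 rows 8.2
[0.38  0.14  0.21  0.482] -> [-2.963e+02 -3.685e+02  3.000e-01] -1.004 q6 1.44 rows 11.3
[0.427 0.253 0.21  0.682] -> [-3.119e+02 -4.899e+02  3.000e-01] -1.204 q6 1.42 rows 13.9
at [ 0.4532 -0.3271  0.2103] phi -0.522 t 21.0 q6 1.26 F [ 0.6  0.5 -1.8] T [-0.08 -0.01  0.04] op 0.443 g 75.7
```

move_arm(
  series=[
    [[0,-36,-20,0,-0.07],[0,-72,-41,0,-0.14],[0,-108,-61,0,-0.2],[0,-130,-90,0,-0.28],[0,-153,-120,0,-0.35],[0,-176,-149,0,-0.42],[0,-199,-179,0,-0.49],[0,-221,-208,0,-0.55],[0,-244,-237,0,-0.6],[0,-260,-272,0,-0.7]],
  ],
)

```text
time_s: 21.83
eef_pos: [0.362, 0.0404, 0.2085]
eef_rot: [0.001, 0.996, 0.09, 0.002]
wrist_force: [1.7, -0.7, -2.1]
opening: 0.446
grasp_force: 75.0
```

Run:
```python
from h import *
plan((.38,.14,.21,.482),(.427,.253,.21,.682))
```

```text
[0.38  0.14  0.21  0.482] -> [ 35.5 -94.8  -1.5] -0.302 q6 1.44 rows 2.4
[0.427 0.253 0.21  0.682] -> [ 101.9 -197.5   -1.5] -0.502 q6 1.42 rows 5.3
at [0.362  0.0404 0.2085] phi 0.18 t 21.8333 q6 1.17 F [ 1.7 -0.7 -2.1] T [ 0.03 -0.    0.03] op 0.446 g 75.0
```

move_arm(
  series=[
    [[0,15,-40,0,-0.12],[0,28,-75,0,-0.24],[0,40,-105,0,-0.34],[0,62,-135,0,-0.42],[0,82,-165,0,-0.48],[0,100,-196,0,-0.5],[0,100,-196,0,-0.5],[0,100,-196,0,-0.5],[0,100,-196,0,-0.5],[0,100,-196,0,-0.5]],
  ],
)

```text
time_s: 22.67
eef_pos: [0.426, 0.2492, 0.2073]
eef_rot: [0.0, 0.943, 0.332, 0.001]
wrist_force: [-0.0, -0.2, -2.6]
opening: 0.446
grasp_force: 75.3
```

Run:
```python
from h import *
plan((.427,.253,.1015,.682))
```

```text
[0.427 0.253 0.102 0.682] -> [  3.1  -2.3 105.8] -0.004 q6 1.42 rows 2.5
at [0.426  0.2492 0.2073] phi 0.678 t 22.6667 q6 1.18 F [-0.  -0.2 -2.6] T [ 0.04  0.04 -0.08] op 0.446 g 75.3
```

move_arm(
  series=[
    [[0,3,-2,30,0],[0,3,-2,60,0],[0,3,-2,80,0],[0,3,-2,92,0],[0,3,-2,99,0],[0,3,-2,103,0],[0,3,-2,105,0],[0,3,-2,106,0],[0,3,-2,107,0],[0,3,-2,107,0]],
  ],
)

```text
time_s: 23.5
eef_pos: [0.4285, 0.2538, 0.1011]
eef_rot: [0.0, 0.943, 0.333, 0.002]
wrist_force: [0.4, -0.1, 4.3]
opening: 0.442
grasp_force: 75.9
```

Run:
```python
from h import *
plan((.427,.253,.1,.682))
```

```text
[0.427 0.253 0.1   0.682] -> [-1.7 -0.3  1.1] -0.003 q6 1.42 rows 0.0
at [0.4285 0.2538 0.1011] phi 0.679 t 23.5 q6 1.19 F [ 0.4 -0.1  4.3] T [-0.06  0.07 -0.03] op 0.442 g 75.9
```

Contact at +4 N: bottle B is seated. Releasing.

move_arm(
  series=[
    [[0,0,0,0,0],[0.68,0,0,0,0],[0.68,0,0,0,0],[0.68,0,0,0,0],[0.68,0,0,-15,0],[0.68,0,0,-50,0],[0.68,0,0,-90,0],[0.68,0,0,-130,0],[0.68,-40,0,-150,0],[0.68,-60,0,-150,0]],
  ],
)

```text
time_s: 24.33
eef_pos: [0.3816, 0.2159, 0.2541]
eef_rot: [0.0, 0.943, 0.333, 0.003]
wrist_force: [1.6, -0.9, 0.7]
opening: 0.682
grasp_force: 0.0
```

Run:
```python
from h import *
plan((.427,.253,.25,.682))
cs={}
for n in("wrist","side","top"):
    c=cal(n);im,d=camera(n);W=cloud(n,d,c);X,Y,Z=W[...,0],W[...,1],W[...,2];np.savez(n+"6.npz",W=W,im=im)
    if n=="wrist":
      for q in((.541,.242),(.4285,.254)):
        m=(Z>.115)&(Z<.14)&(np.hypot(X-q[0],Y-q[1])<.04)&(im.max(-1)<80)
        if m.sum()<20: print("none");continue
        e=cv2.minEnclosingCircle(W[m][:,:2].astype(np.float32)*1000);print(m.sum(),e)
        marks(W,im,[np.array(e[0])/1000])
        m=(Z>.07)&(Z<.1)&(np.hypot(X-q[0],Y-q[1])<.055)
        if m.sum()>20:print(m.sum(),cv2.minAreaRect(W[m][:,:2].astype(np.float32)*1000))
    for o in outline_of("handle_grip",n)[:2]+outline_of("tape_measure",n)[:1]:
        w=W[o["region"]];w=w[~np.isnan(w[:,0])]
        if len(w): print(n,o["conf"],np.percentile(w,[5,50,95],axis=0).round(3).tolist())
    cv2.imwrite(f"pics/{n}6.png",im)
a=cv2.imread("pics/wrist6.png");b=cv2.imread("pics/side6.png");cv2.imwrite("pics/j6.png",cv2.resize(np.hstack([a,b]),None,fx=.78,fy=.78))
```

```text
[0.427 0.253 0.25  0.682] -> [58.6 -0.3  4.1] -0.002 q6 1.42 rows 1.4
at [0.3816 0.2159 0.2541] phi 0.68 t 24.3333 q6 1.13 F [ 1.6 -0.9  0.7] T [ 0.06 -0.02  0.05] op 0.682 g 0.0
1864 ((540.6932983398438, 242.7138671875), 20.84385871887207)
mark n 72 offset mm [2.2 7.2] dir 1.27 line -1.39 ztop 0.1263
1688 ((541.2943725585938, 249.6854248046875), (65.53800964355469, 50.4082145690918), 75.97453308105469)
699 ((429.1912841796875, 253.7714385986328), 20.236249923706055)
mark n 72 offset mm [2.7 8.6] dir 1.26 line -1.56 ztop 0.1265
1520 ((431.34271240234375, 261.0635681152344), (66.05915069580078, 52.0262336730957), 74.26282501220703)
wrist 0.65 [[0.336, 0.298, 0.092], [0.365, 0.385, 0.104], [0.444, 0.394, 0.107]]
wrist 0.79 [[0.427, 0.038, 0.008], [0.459, 0.061, 0.054], [0.487, 0.071, 0.062]]
side 0.81 [[0.335, 0.275, 0.0], [0.489, 0.38, 0.106], [0.645, 0.394, 0.112]]
side 0.69 [[0.425, 0.038, 0.006], [0.457, 0.064, 0.045], [0.487, 0.07, 0.063]]
top 0.72 [[0.337, 0.27, 0.09], [0.528, 0.374, 0.107], [0.649, 0.386, 0.114]]
top 0.66 [[0.426, 0.033, 0.015], [0.457, 0.046, 0.059], [0.489, 0.063, 0.066]]
```

View pics/j6.png

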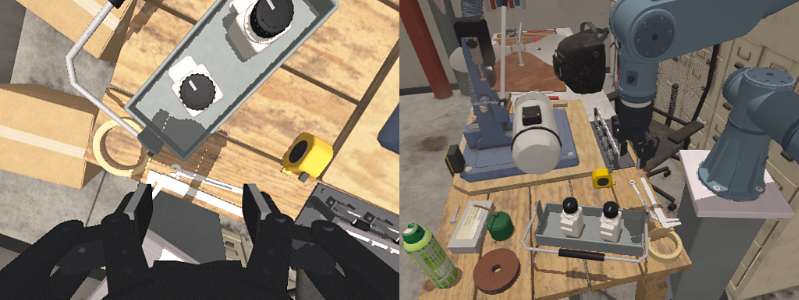

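Wrist view (left): both bottles stand in the carrier, caps at (197,92) and (270,15), with their marks in line with the bodies. The side view confirms they are upright and the tape is clear on the bench. Now the handle.

Run:
```python
from h import *
z=np.load("top6.npz");W,im=z["W"],z["im"]
X,Y,Z=W[...,0],W[...,1],W[...,2]
for n in("top6","side6"):
    z=np.load(n+".npz");W,im=z["W"],z["im"];X,Y,Z=W[...,0],W[...,1],W[...,2]
    m=(Z>.08)&(Z<.125)&(Y>.34)&(Y<.42)&(X>.42)&(X<.58)&(im.max(-1)<60)
    print(n,cv2.minAreaRect(W[m][:,:2].astype(np.float32)*1000),np.percentile(W[m],[5,50,95],axis=0).round(4).tolist())
plan((.497,.383,.2,-.087))
```

```text
top6 ((502.5032043457031, 380.44036865234375), (17.99858856201172, 94.74642944335938), 85.0015640258789) [[0.459, 0.3729, 0.1037], [0.5013, 0.3799, 0.1095], [0.5436, 0.3894, 0.1147]]
side6 ((497.3092956542969, 385.1127014160156), (15.161585807800293, 107.71501159667969), 85.34193420410156) [[0.4489, 0.3785, 0.1025], [0.4985, 0.3867, 0.11], [0.5454, 0.3941, 0.1129]]
[ 0.497  0.383  0.2   -0.087] -> [195.5 -56.8  48.8] 0.766 q6 2.31 rows 6.1
at [0.3805 0.216  0.2488] phi 0.679 t 24.7833 q6 1.14 F [-0.1 -0.  -0.2] T [-0.01 -0.01 -0.01] op 0.68 g 0.0
```

move_arm(
  series=[
    [[0.6,30,-10,0,0.12],[0.6,65,-20,0,0.24],[0.6,100,-30,0,0.36],[0.6,130,-40,0,0.48],[0.6,165,-50,0,0.6],[0.6,195,-57,0,0.7],[0.6,195,-57,49,0.77],[0.6,195,-57,49,0.77],[0.6,195,-57,49,0.77],[0.6,195,-57,49,0.77]],
  ],
)

```text
time_s: 25.62
eef_pos: [0.4956, 0.3822, 0.1997]
eef_rot: [0.001, 0.999, -0.045, -0.001]
wrist_force: [0.2, 0.4, -0.0]
opening: 0.606
grasp_force: 0.0
```

Run:
```python
from h import *
plan((.498,.3825,.085,-.087))
```

```text
[ 0.498  0.382  0.085 -0.087] -> [  2.4  -0.5 114.7] -0.002 q6 2.31 rows 2.8
at [0.4956 0.3822 0.1997] phi -0.089 t 25.6167 q6 2.13 F [ 0.2  0.4 -0. ] T [ 0.02 -0.05  0.01] op 0.606 g 0.0
```

move_arm(
  series=[
    [[0.6,2,0,35,0],[0.6,2,0,70,0],[0.6,2,0,100,0],[0.6,2,0,114,0],[0.6,2,0,114,0],[0,2,0,114,0],[0,2,0,114,0],[0,2,0,114,0],[0,2,0,114,0],[0,2,0,114,0]],
  ],
)

```text
time_s: 26.45
eef_pos: [0.5001, 0.3824, 0.0885]
eef_rot: [-0.0, 0.999, -0.046, 0.002]
wrist_force: [3.8, -3.1, 0.0]
opening: 0.185
grasp_force: 58.5
```

Run:
```python
from h import *
plan((.498,.3825,.085,-.087))
C=np.array([.4865,.2485]);e=np.array([.087,.996])
h0=.13
for h in np.arange(h0,1.6,.145).tolist()+[1.56]:
    print(round(h,2),"y",round(135*(np.cos(h0)-np.cos(h)),1),"z",round(-135*(np.sin(h)-np.sin(h0)),1))
```

```text
[ 0.498  0.382  0.085 -0.087] -> [-2.1  0.1  3.5] -0.004 q6 2.31 rows 0.1
at [0.5001 0.3824 0.0885] phi -0.091 t 26.45 q6 2.13 F [ 3.8 -3.1  0. ] T [-0.56 -0.55  0.05] op 0.185 g 58.5
0.13 y 0.0 z -0.0
0.28 y 3.9 z -19.2
0.42 y 10.6 z -37.5
0.57 y 19.8 z -54.8
0.71 y 31.5 z -70.5
0.86 y 45.3 z -84.4
1.0 y 60.9 z -96.1
1.15 y 78.1 z -105.4
1.29 y 96.4 z -112.2
1.44 y 115.6 z -116.3
1.58 y 135.1 z -117.5
1.56 y 132.4 z -117.5
```

move_arm(
  series=[
    [[0,0,1.5,-9.5,0],[0,0,4,-19,0],[0,0,7,-28.5,0],[0,0,10.5,-37.5,0],[0,0,15,-46,0],[0,0,20,-55,0],[0,0,25.5,-63,0],[0,0,31.5,-70.5,0],[0,0,38,-77.5,0],[0,0,45,-84.5,0]],
  ],
)

```text
time_s: 27.28
eef_pos: [0.4966, 0.3421, 0.1749]
eef_rot: [-0.005, 0.999, -0.045, 0.004]
wrist_force: [4.9, 13.5, 2.2]
opening: 0.179
grasp_force: 58.6
```

Run:
```python
from h import *
plan((.4865,.2485,.206,-.087))
```

```text
[ 0.486  0.248  0.206 -0.087] -> [ -1.6  94.1 -31.1] -0.004 q6 2.13 rows 2.4
at [0.4966 0.3421 0.1749] phi -0.091 t 27.2833 q6 2.06 F [ 4.9 13.5  2.2] T [ 2.62 -0.82  0.08] op 0.179 g 58.6
```

move_arm(
  series=[
    [[0,0,7.5,-6,0],[0,0,15.5,-11.5,0],[0,0,24,-16.5,0],[0,0,33,-21,0],[0,0,42,-25,0],[0,0,51,-28,0],[0,0,61,-30,0],[0,0,71,-32,0],[0,0,81,-33,0],[0,0,90,-33,0]],
  ],
)

```text
time_s: 28.12
eef_pos: [0.4891, 0.2508, 0.2116]
eef_rot: [-0.003, 0.999, -0.045, 0.006]
wrist_force: [7.1, 0.9, 26.5]
opening: 0.18
grasp_force: 66.9
```

Run:
```python
from h import *
plan((.4865,.2485,.206,-.087))
```

```text
[ 0.486  0.248  0.206 -0.087] -> [-2.4  2.5  5.6] -0.003 q6 2.13 rows 0.2
at [0.4891 0.2508 0.2116] phi -0.09 t 28.1167 q6 1.92 F [ 7.1  0.9 26.5] T [ 0.04 -1.77 -0.7 ] op 0.18 g 66.9
```

move_arm(
  series=[
    [[0,0,1.5,-2,0],[0,0,3,-3,0],[0,0,3,-3,0],[0,0,3,-3,0],[0.4,0,2,-3,0],[0.5,0,2,-3,0],[0.5,0,2,-3,0],[0.5,0,2,-20,0],[0.5,0,2,-55,0],[0.5,0,2,-90,0]],
  ],
)

```text
time_s: 28.95
eef_pos: [0.4843, 0.2458, 0.293]
eef_rot: [0.001, 0.999, -0.046, -0.003]
wrist_force: [0.6, 0.2, 0.6]
opening: 0.499
grasp_force: 0.0
```

Run:
```python
from h import *
plan((.35,.1,.3,-.087))
for n in("side","top"):
    c=cal(n);im,d=camera(n);W=cloud(n,d,c);X,Y,Z=W[...,0],W[...,1],W[...,2]
    m=(Z>.205)&(Z<.24)&(Y>.2)&(Y<.32)&(X>.43)&(X<.55)&(im.max(-1)<70)
    print(n,m.sum(),np.percentile(W[m],[5,50,95],axis=0).round(4).tolist() if m.any() else "")
    cv2.imwrite(f"pics/{n}7.png",im)
    for o in outline_of("tape_measure",n)[:1]:
        w=W[o["region"]];print(o["conf"],np.nanmedian(w,0))
    if n=="side":cv2.imwrite("pics/s7.png",cv2.resize(im[170:370,120:400],None,fx=2.2,fy=2.2))
```

```text
[ 0.35   0.1    0.3   -0.087] -> [-120.4  157.4   -7. ] -0.004 q6 1.94 rows 4.8
at [0.4843 0.2458 0.293 ] phi -0.091 t 28.95 q6 1.91 F [0.6 0.2 0.6] T [ 0.02 -0.03  0.02] op 0.499 g 0.0
side 461 [[0.4369, 0.2439, 0.2175], [0.4851, 0.252, 0.226], [0.534, 0.2583, 0.2296]]
0.59 [0.45819752 0.0598565  0.05825975]
top 7 [[0.5223, 0.233, 0.2195], [0.5301, 0.2338, 0.2236], [0.5375, 0.2343, 0.2291]]
0.64 [0.45403216 0.04618032 0.05878572]
```

View pics/s7.png

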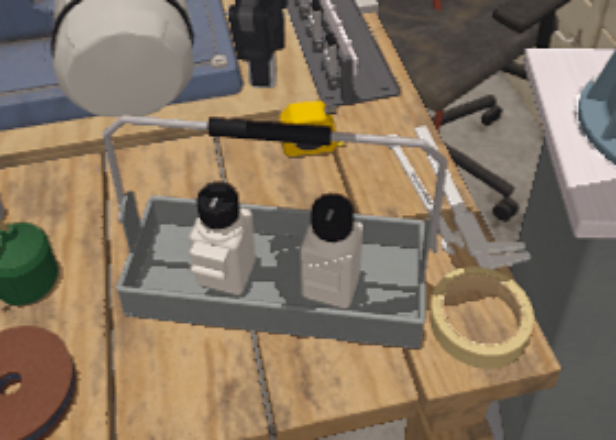

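The side view shows the handle upright (sleeve at 270,130), both bottles standing (caps at 218,205 and 333,218), and the tape clear on the bench. The gripper is touching nothing.

```bash
python3 -c "
from h import *
print(order.hand_in())"
```

```text
the job is handed in; nothing more can be done
None
```

The job is handed in (no verdict came back): both bottles on the rail stand tight-capped in the carrier, the tape measure is on the bench, and the handle is upright.

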